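Sift the steel spacers out of a basket of salvaged capacitors

ROBOT

A 6-joint arm with a two-finger parallel gripper is mounted at the origin on the work surface. World frame = base frame: x ahead of the robot, y to its left, z up, the work surface at z = 0. Lengths are in mm, angles in rad, forces in N, time in s.
With the tool pointing down it reaches from about 400 to 925 mm from the base axis. Payload 12.5 kg.
Tool frame: the origin (TCP) lies on the centre line of the jaws, within the pads' length; the fingertips stand 19 mm ahead of it and the grasp point (between the pads) is the TCP; z points along the fingers, y is the line along which they close (so a half turn about z gives the same grasp; the last joint's range is limited). The gripper opens to 95 mm and grips with 3 to 60 N. Pads are 20 mm wide; open, the fingers measure 119 mm over their backs; the gripper's body (75 mm by 180 mm) begins 59 mm behind the grasp point.
Start: joints at [-1.266, 0.491, 1.559, -0, 1.092, -0.106], TCP at [249.613, -573.008, 233.661] pointing down, gripper open.
Joint ranges: [-3.1, 3.1], [-0.84, 2.19], [0.05, 2.79], [-1.13, 4.28], [0.06, 2.93], [-2.69, 2.69]. Speed limits (rad/s): [2.22, 2.22, 2.79, 3.14, 3.14, 3.14].

INTERFACE

Orientations are given as [roll, pitch, yaw] about the fixed x, y, z axes, in that order (R = Rz(yaw) Ry(pitch) Rx(roll)).
In Python, from cell import state, read_camera, job_done gives the robot as it stands.
- The arm moves only by the tool arm_command, never from a script. Its argument "deltas" is a list of rows, each an object of numbers: "dx", "dy", "dz": the shift along the world's x, y, z in m; "yaw": the turn about the world's z in degrees. In form: [{"dx": .., "dy": .., "dz": .., "yaw": ..}, ...]. A call has 1 to 20 rows; each row shifts and turns the commanded pose from where the row before left it; what a row does not reach is not made up. A row lasts 1/10 s, in which the tool goes at most 50 mm and 8.59 degrees, less where a joint would pass 70% of its speed; a pose out of reach is approached as far as the arm can. A call with a gripper value outside its range is refused whole. "gripper" is the finger opening in m, from 0 to 0.0951, set as the call begins (left out, the last holds). The fingers move at their own pace and stop on an object; the grip force is fixed at half the most. Time passes only in rows, so rows that do not move let the fingers close. It gives the time, the measured TCP pose, the force, the opening and the grip force at its end, in the units of the state.
- state(): the state, without advancing time (a new reading comes with each control period).
- read_camera(name): name is "scene" or "top"; returns a dict with "color" (480x640x3 uint8, red, green, blue), "range_z" (480x640 float32, mm along the optical axis (not along the pixel's ray), 0 where there is no reading), "fx", "fy", "cx", "cy" (pixels), "extrinsics" (4x4, takes a point from camera to world coordinates). Camera axes: x right, y up, looking along -z (the intrinsics and any distortion apply to the point x, -y, -z); pixel columns grow to the right and rows downward; lengths in mm; the calibration is good to about 2 mm. A picture is of the moment at which its call begins.
- job_done(): hands the job in; it is judged then, once.
The state is a dict: "t": time; "joints": joint angles; "qvel": joint speeds; "tau": joint torques, N m; "eef_pos": TCP position; "tcp_rot": TCP orientation; "ft_force": force on the tool from outside, world axes, zero at the start; "moment": the same for the moment, N m; "opening": opening from 0.0 (shut) to 1.0 (fully open); "grip_force": force on a finger pad.
Only numpy, scipy, OpenCV 4.12 (cv2) and the standard library are available. Lean on these libraries where they do the work, as an engineer would, in place of code of your own. Each camera call takes 0.05 s, during which the arm holds its last target. There are 200 camera calls.

TASK

Lift the loaded sieve by its handle, carry it level and smoothly so that nothing spills, and set it down gently on the rails of the catch tray. Keep hold of it and slide it from side to side on the rails, several times, each time pushing well into the sprung plunger at that end but never driving it home, until all four small spacers have dropped into the tray. Then let go of the sieve, leaving it resting flat on the rails with the three capacitors still in it, and leave the other things on the bench where they are.

Things in the scene. Friction and masses are not known exactly. Their poses are not given: they have to be found in the camera images.
- sieve_handle (a point): Centre of the sieve's grip bar: 14 mm square, 120 mm long, along the sieve's x, 93 mm above its underside, over its middle; below it 48 mm of free air down to the walls' height. The sieve is a polished-steel basket with an arched handle, 141 mm (x, over its foot flanges) by 144 mm (y), walls 38 mm high, about 0.46 kg with its load. z is up.
- sieve_base (a point): Centre of the sieve's underside, same axes. Floor 5 mm thick: a solid strip 26 mm wide along x in the middle; on its +y and -y sides slots 18 mm wide, 55 mm long, between round bars along y. Slippery: the load slides when accelerated at over about 1 m/s2, so carry it smoothly. Foot flanges, 5 mm thick, run along y at the two x ends; they rest on the tray's rails.
- tray: Catch tray, fixed: grey plastic, 158 mm (x) by 300 mm (y), open-topped, inside 120 by 228 mm, floor 5 mm thick; origin at the centre of its underside, z up. At each end of its rails stands a clamped aluminium block with a sprung rubber-headed plunger, 65 mm above the origin, pointing at the sieve's side wall.
- tray_mid (a point): Middle of the tray at rail-top height, 45 mm above its origin, same axes; the seated sieve's underside centre lies at this height. Rails run along y, with lips 8 mm high leaving the sieve 3 mm play either way in x. Sieve x lies along tray x, either way round. Stop blocks are clamped anew each time, unmeasured: the gap from a centred sieve to either plunger is 8 to 28 mm, each by itself.
- stop_left (a joint): Travel of the plunger at the tray's +y end, in m: 0 = out, grows as the sieve presses it towards +y. Spring 0.8 N per mm; a good push is 4 mm or more; more than 12 mm (9.6 N) counts as driven home; solid at 14 mm.
- stop_right (a joint): The same at the tray's -y end: grows as the sieve presses it towards -y.
- spacer0_center (a point): Centre of a small part: round steel spacer, 13 mm diameter, 10 mm high, 10 g. Starts standing on the solid middle strip of the sieve's floor; passes through the slots.
- spacer1_center (a point): Centre of a small part: round steel spacer, 13 mm diameter, 10 mm high, 10 g. Starts standing on the solid middle strip of the sieve's floor; passes through the slots.
- spacer2_center (a point): Centre of a small part: round steel spacer, 13 mm diameter, 10 mm high, 10 g. Starts standing on the solid middle strip of the sieve's floor; passes through the slots.
- spacer3_center (a point): Centre of a small part: round steel spacer, 13 mm diameter, 10 mm high, 10 g. Starts standing on the solid middle strip of the sieve's floor; passes through the slots.
- cap0_center (a point): Centre of a large part: black can capacitor, 28 mm diameter, 30 mm high, 22 g. Starts standing in the sieve beside the strip; too big for the slots.
- cap1_center (a point): Centre of a large part: black can capacitor, 28 mm diameter, 30 mm high, 22 g. Starts standing in the sieve beside the strip; too big for the slots.
- cap2_center (a point): Centre of a large part: black can capacitor, 28 mm diameter, 30 mm high, 22 g. Starts standing in the sieve beside the strip; too big for the slots.
- spool: Bystander: grey solder spool, 48 mm diameter, 38 mm high, standing between sieve and tray; origin at its underside.
- screwdriver: Bystander: screwdriver, 170 mm long, lying near the robot.
- cleaner: Bystander: bottle, 40 mm diameter, 95 mm high, at the far side of the bench; origin at its underside.
- heatsink: Bystander: finned aluminium heat sink, 80 x 50 x 30 mm, near the robot; origin at its underside.
- meter: Bystander: yellow multimeter, 150 x 80 x 37 mm, lying near the robot; origin at its underside.

How it is judged:
By the outcome, as a careful person would: the job done as asked, in the order asked, and still so for the second after the job is handed in, with the robot touching nothing.
It also fails if it takes over 64 s, if anything falls off the work surface, if the arm or the gripper's body presses on something with over 40 N, if the wrist force passes 120 N, or if a joint passes its speed limit or range.

## Working session

There is one attempt and no reset: what is moved stays moved. The work goes in short steps, Python scripts to look and compute and a tool call to move; the robot and the scene stay as the last step left them, time stands still between calls to the robot, and variables do not carry over. Pictures are saved under pics/ and viewed, at most 13 in all, crops included, and the job is handed in when it is done.

Besides the shell and the picture viewer there is one more tool, called after "Emit:" by a JSON object that holds its "fn" and its "kwargs". arm_command: Moves the arm, as the interface text tells. Its arguments: {"type":"object","properties":{"deltas":{"type":"array"},"gripper":{"type":"number"}},"required":["deltas"]}

```bash
mkdir -p pics; ls
python3 - <<'E'
from cell import *
import cv2,numpy as np,pickle
print(state())
for n in("scene","top"):
    c=read_camera(n); pickle.dump(c,open(n+".pkl","wb"))
    cv2.imwrite(f"pics/{n}0.png",c["color"][:,:,::-1]); print(n,c["fx"],c["fy"],c["cx"],c["cy"],c["extrinsics"],[k for k in c])
E
```

```text
pics
{'t': 0.0, 'joints': array([-1.26555562e+00,  4.91557999e-01,  1.55946893e+00,  5.59164006e-06,
        1.09171003e+00, -1.05610563e-01]), 'qvel': array([-7.42061161e-04,  9.67564920e-04,  4.64451382e-04,  1.27152150e-04,
        4.81489429e-04, -5.22680250e-05]), 'tau': array([ 2.32571729e-04, -6.12649155e+01, -2.58181661e+01,  6.91829086e-02,
        4.82070073e-02, -9.98970881e-05]), 'eef_pos': array([ 249.56369424, -572.75616707,  233.05600382]), 'tcp_rot': array([-3.14045525e+00, -1.25557286e-04,  4.10848622e-01]), 'ft_force': array([-0.24563581, -0.10930614, -0.7409345 ]), 'moment': array([ 0.03020032, -0.00976452, -0.03276858]), 'grip_force': 0.0, 'opening': 0.998662189948843}
scene 466.4804266392573 466.4804266392573 318.79055096251165 230.3888699494116 [[ 4.72907085e-01 -5.09432511e-01  7.18914046e-01  1.22131482e+03]
 [ 8.81107416e-01  2.76136449e-01 -3.83924971e-01 -3.34095012e+02]
 [-2.93450981e-03  8.15001336e-01  5.79451646e-01  5.89128204e+02]
 [ 0.00000000e+00  0.00000000e+00  0.00000000e+00  1.00000000e+00]] ['color', 'range_z', 'fx', 'fy', 'cx', 'cy', 'extrinsics']
top 524.5464126363817 524.5464126363817 313.649957987764 238.51463161973507 [[-1.47119326e-03  9.95425415e-01 -9.55305140e-02  4.58402702e+02]
 [-9.99774415e-01  5.60020019e-04  2.12321640e-02  3.99870728e+01]
 [ 2.11885346e-02  9.55402004e-02  9.95200038e-01  9.39108065e+02]
 [ 0.00000000e+00  0.00000000e+00  0.00000000e+00  1.00000000e+00]] ['color', 'range_z', 'fx', 'fy', 'cx', 'cy', 'extrinsics']
```

View pics/scene0.png

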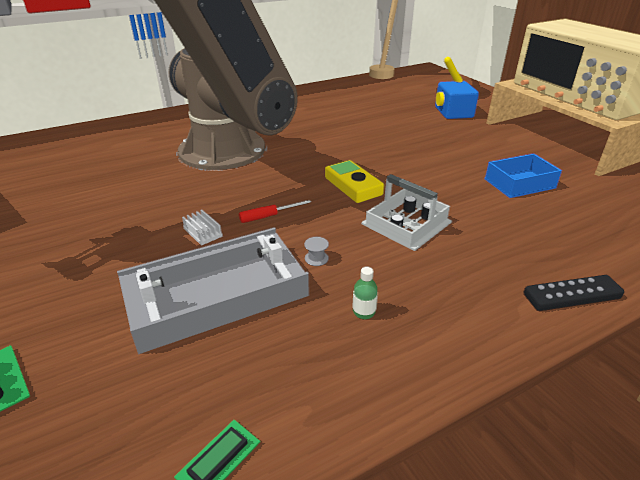

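View pics/top0.png

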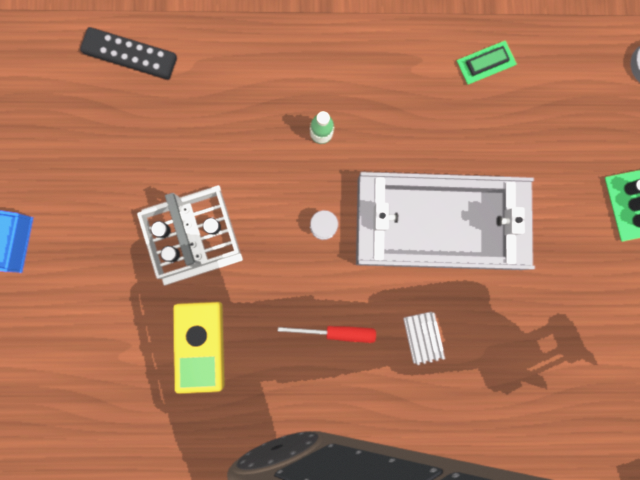

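The top view shows the sieve at about (190,235) with its bar from (172,197) to (197,263), the spool at (323,225), and the tray at (446,220) with plungers at (395,217) and (500,221). Next I get metric positions from the depth.

```bash
cat > h.py <<'E'
import numpy as np,cv2
def cloud(c):
    z=c["range_z"].astype(float); v,u=np.mgrid[:480,:640]
    p=np.stack([(u-c["cx"])/c["fx"]*z,-(v-c["cy"])/c["fy"]*z,-z],-1)
    E=c["extrinsics"]; w=p@E[:3,:3].T+E[:3,3]; w[z==0]=np.nan; return w
def rect(P):
    (c,s,a)=cv2.minAreaRect(P[:,:2].astype(np.float32)); return np.round(c,1),np.round(s,1),round(a,2)
E
python3 - <<'E'
import pickle;from h import *
c=pickle.load(open("top.pkl","rb"));W=cloud(c)
def sub(u0,u1,v0,v1,z0,z1):
    w=W[v0:v1,u0:u1].reshape(-1,3); return w[(w[:,2]>z0)&(w[:,2]<z1)]
print("table",np.nanmedian(W[280:295,240:300,2]))
h=sub(130,250,180,290,85,112);print("bar",len(h),rect(h),h.mean(0),np.median(h[:,2]))
d=h[:,:2]-h[:,:2].mean(0);print(np.linalg.svd(d,full_matrices=False)[2][0])
for lo,hi in((32,45),(3,12),(3,112)):
    s=sub(130,250,180,290,lo,hi);print("sieve",lo,len(s),rect(s))
for lo,hi in((38,49),(49,57),(20,120),(57,120)):
    s=sub(345,545,160,280,lo,hi);print("tray",lo,len(s),rect(s),s[:,2].max())
s=sub(300,345,200,250,20,60);print("spool",rect(s),s[:,2].max())
# z profile along tray axis through plungers
for v in (216,218,220,222):
  print(v,[(u,*W[v,u,:].round().astype(int)) for u in list(range(372,404,2))+list(range(490,530,2))])
E
```

```text
table -0.9838873024154964
bar 734 (array([555.4, 238.6]), array([120.5,  14.7]), 18.0) [554.80109894 237.34161361  97.84931554] 98.4798421419282
[-0.95124758 -0.30842834]
sieve 32 1306 (array([555.1, 238.5]), array([119.4, 144.4]), 17.85)
sieve 3 1397 (array([555.8, 241.6]), array([192.5, 211.8]), 0.56)
sieve 3 4361 (array([555.8, 241.6]), array([192.5, 211.8]), 0.56)
tray 38 5098 (array([ 575.8, -207.5]), array([301.7, 158.3]), 88.27) 48.99211090785184
tray 49 1723 (array([ 575.9, -207.3]), array([300.7, 158.7]), 88.32) 56.94502100091779
tray 20 8252 (array([ 575.9, -207.5]), array([301.6, 158.7]), 88.32) 89.96137509988694
tray 57 995 (array([ 602.8, -205.2]), array([247.3,  98.6]), 88.28) 89.96137509988694
spool (array([571.2,   3.5]), array([46.5, 46.6]), 44.8) 41.57496654088766
216 [(372, np.int64(583), np.int64(-80), np.int64(45)), (374, np.int64(581), np.int64(-81), np.int64(58)), (376, np.int64(578), np.int64(-82), np.int64(80)), (378, np.int64(579), np.int64(-85), np.int64(78)), (380, np.int64(578), np.int64(-88), np.int64(85)), (382, np.int64(577), np.int64(-91), np.int64(87
[... 6438 characters left out ...]
64(-297), np.int64(66)), (504, np.int64(570), np.int64(-299), np.int64(69)), (506, np.int64(570), np.int64(-303), np.int64(68)), (508, np.int64(570), np.int64(-308), np.int64(66)), (510, np.int64(570), np.int64(-308), np.int64(72)), (512, np.int64(569), np.int64(-309), np.int64(79)), (514, np.int64(568), np.int64(-311), np.int64(82)), (516, np.int64(568), np.int64(-314), np.int64(83)), (518, np.int64(568), np.int64(-316), np.int64(87)), (520, np.int64(568), np.int64(-321), np.int64(83)), (522, np.int64(569), np.int64(-325), np.int64(80)), (524, np.int64(573), np.int64(-343), np.int64(46)), (526, np.int64(573), np.int64(-347), np.int64(46)), (528, np.int64(573), np.int64(-351), np.int64(45))]
```

Emit:
{"fn": "arm_command", "kwargs": {"deltas": [{"dx": 0.01,"dy": 0.015},{"dx": 0.02,"dy": 0.03},{"dx": 0.022,"dy": 0.03},{"dx": 0.022,"dy": 0.03},{"dx": 0.022,"dy": 0.03},{"dx": 0.022,"dy": 0.03},{"dx": 0.022,"dy": 0.03},{"dx": 0.022,"dy": 0.03},{"dx": 0.022,"dy": 0.035},{"dx": 0.022,"dy": 0.035},{"dx": 0.022,"dy": 0.035},{"dx": 0.022,"dy": 0.035},{"dx": 0.01,"dy": 0.04},{"dx": 0.01,"dy": 0.04},{"dx": 0.01,"dy": 0.04},{"dx": 0.01,"dy": 0.04},{"dx": 0.005,"dy": 0.04},{"dx": 0.005,"dy": 0.04},{"dx": 0.005,"dy": 0.035},{"dx": 0.0,"dy": 0.03}], "gripper": 0.095}}

```text
$.deltas[0]: bad value
```

Emit:
{"fn": "arm_command", "kwargs": {"deltas": [{"dx": 0.01,"dy": 0.015,"dz": 0,"yaw": 0},{"dx": 0.02,"dy": 0.03,"dz": 0,"yaw": 0},{"dx": 0.022,"dy": 0.03,"dz": 0,"yaw": 0},{"dx": 0.022,"dy": 0.03,"dz": 0,"yaw": 0},{"dx": 0.022,"dy": 0.03,"dz": 0,"yaw": 0},{"dx": 0.022,"dy": 0.03,"dz": 0,"yaw": 0},{"dx": 0.022,"dy": 0.03,"dz": 0,"yaw": 0},{"dx": 0.022,"dy": 0.03,"dz": 0,"yaw": 0},{"dx": 0.022,"dy": 0.035,"dz": 0,"yaw": 0},{"dx": 0.022,"dy": 0.035,"dz": 0,"yaw": -1},{"dx": 0.022,"dy": 0.035,"dz": 0,"yaw": -1},{"dx": 0.022,"dy": 0.035,"dz": 0,"yaw": -1},{"dx": 0.01,"dy": 0.04,"dz": 0,"yaw": -1},{"dx": 0.01,"dy": 0.04,"dz": 0,"yaw": -1},{"dx": 0.01,"dy": 0.04,"dz": 0,"yaw": -0.5},{"dx": 0.01,"dy": 0.04,"dz": 0,"yaw": 0},{"dx": 0.005,"dy": 0.04,"dz": 0,"yaw": 0},{"dx": 0.005,"dy": 0.04,"dz": 0,"yaw": 0},{"dx": 0.005,"dy": 0.035,"dz": 0,"yaw": 0},{"dx": 0,"dy": 0.03,"dz": 0,"yaw": 0}], "gripper": 0.095}}

```text
t: 2.1
eef_pos: [554.0, 99.6, 233.5]
tcp_rot: [-3.141, 0.0, 0.316]
ft_force: [0.5, -0.7, -0.3]
opening: 0.998
grip_force: 0.0
```

Emit:
{"fn": "arm_command", "kwargs": {"deltas": [{"dx": 0,"dy": 0.03,"dz": 0,"yaw": 0},{"dx": 0,"dy": 0.03,"dz": 0,"yaw": 0},{"dx": 0.001,"dy": 0.03,"dz": 0,"yaw": 0},{"dx": 0,"dy": 0.03,"dz": -0.01,"yaw": 0},{"dx": 0,"dy": 0.014,"dz": -0.02,"yaw": 0},{"dx": 0,"dy": 0.007,"dz": -0.02,"yaw": 0},{"dx": 0,"dy": 0,"dz": -0.02,"yaw": 0},{"dx": 0,"dy": 0,"dz": -0.02,"yaw": 0},{"dx": 0,"dy": 0,"dz": -0.015,"yaw": 0},{"dx": 0,"dy": 0,"dz": -0.01,"yaw": 0},{"dx": 0,"dy": 0,"dz": 0,"yaw": 0},{"dx": 0,"dy": 0,"dz": 0,"yaw": 0}]}}

```text
t: 3.3
eef_pos: [555.6, 238.3, 119.1]
tcp_rot: [3.142, -0.0, 0.315]
ft_force: [-0.2, -0.4, 0.3]
opening: 0.996
grip_force: 0.0
```

Run:
```python
from cell import *
import cv2,pickle
print(state()["eef_pos"],state()["tcp_rot"])
c=read_camera("scene");cv2.imwrite("pics/s1.png",cv2.resize(c["color"][130:290,320:500,::-1],None,fx=3.5,fy=3.5))
```

```text
[555.56772616 238.25254155 119.09597757] [ 3.14152862e+00 -3.04244680e-04  3.14947816e-01]
```

View pics/s1.png

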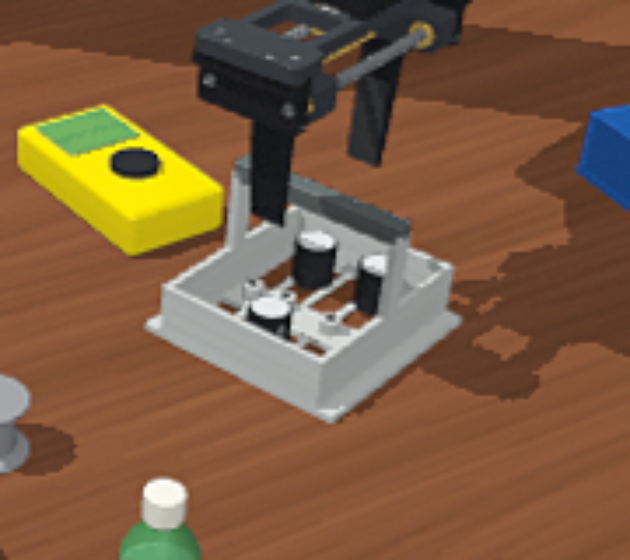

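Crop: the fingers straddle the bar (finger at (270,190), bar from (240,170) to (400,225)). I descend and close in two stages.

Emit:
{"fn": "arm_command", "kwargs": {"deltas": [{"dx": 0,"dy": 0,"dz": -0.01,"yaw": 0},{"dx": 0,"dy": 0,"dz": -0.01,"yaw": 0},{"dx": 0,"dy": 0,"dz": -0.005,"yaw": 0},{"dx": 0,"dy": 0,"dz": 0,"yaw": 0}]}}

```text
t: 3.75
eef_pos: [555.2, 237.8, 92.6]
tcp_rot: [3.142, 0.002, 0.315]
ft_force: [-0.9, -0.2, -0.3]
opening: 0.998
grip_force: 0.0
```

Emit:
{"fn": "arm_command", "kwargs": {"deltas": [{"dx": 0,"dy": 0,"dz": 0,"yaw": 0},{"dx": 0,"dy": 0,"dz": 0,"yaw": 0},{"dx": 0,"dy": 0,"dz": 0,"yaw": 0},{"dx": 0,"dy": 0,"dz": 0,"yaw": 0},{"dx": 0,"dy": 0,"dz": 0,"yaw": 0},{"dx": 0,"dy": 0,"dz": 0,"yaw": 0}], "gripper": 0.022}}

```text
t: 4.35
eef_pos: [555.6, 238.0, 93.8]
tcp_rot: [3.141, -0.0, 0.315]
ft_force: [0.9, -0.4, 0.1]
opening: 0.55
grip_force: 0.0
```

Emit:
{"fn": "arm_command", "kwargs": {"deltas": [{"dx": 0,"dy": 0,"dz": 0,"yaw": 0},{"dx": 0,"dy": 0,"dz": 0,"yaw": 0},{"dx": 0,"dy": 0,"dz": 0,"yaw": 0},{"dx": 0,"dy": 0,"dz": 0,"yaw": 0},{"dx": 0,"dy": 0,"dz": 0,"yaw": 0}], "gripper": 0.0}}

```text
t: 4.85
eef_pos: [555.6, 238.0, 93.6]
tcp_rot: [-3.142, 0.0, 0.315]
ft_force: [0.4, -0.2, 0.4]
opening: 0.145
grip_force: 30.0
```

Emit:
{"fn": "arm_command", "kwargs": {"deltas": [{"dx": 0,"dy": 0,"dz": 0.002,"yaw": 0},{"dx": 0,"dy": 0,"dz": 0.005,"yaw": 0},{"dx": 0,"dy": 0,"dz": 0.008,"yaw": 0},{"dx": 0,"dy": 0,"dz": 0.011,"yaw": 0},{"dx": 0,"dy": 0,"dz": 0.012,"yaw": 0},{"dx": 0,"dy": 0,"dz": 0.012,"yaw": 0},{"dx": 0,"dy": 0,"dz": 0.012,"yaw": 0},{"dx": 0,"dy": 0,"dz": 0.012,"yaw": 0},{"dx": 0,"dy": 0,"dz": 0.011,"yaw": 0},{"dx": 0,"dy": 0,"dz": 0.009,"yaw": 0},{"dx": 0,"dy": 0,"dz": 0.007,"yaw": 0},{"dx": 0,"dy": 0,"dz": 0.005,"yaw": 0},{"dx": 0,"dy": 0,"dz": 0.003,"yaw": 0},{"dx": 0,"dy": 0,"dz": 0.001,"yaw": 0},{"dx": 0,"dy": 0,"dz": 0,"yaw": 0},{"dx": 0,"dy": 0,"dz": 0,"yaw": 0}]}}

```text
t: 6.45
eef_pos: [555.5, 237.9, 203.3]
tcp_rot: [3.141, 0.001, 0.315]
ft_force: [0.2, 0.6, -4.1]
opening: 0.147
grip_force: 30.0
```

Run:
```python
from cell import *
import cv2,pickle
s=state();print(s["eef_pos"],s["tcp_rot"],s["moment"])
c=read_camera("scene");cv2.imwrite("pics/s2.png",cv2.resize(c["color"][80:240,320:500,::-1],None,fx=3.5,fy=3.5))
```

```text
[555.50709391 237.94392098 203.30785442] [3.14149034e+00 6.11242464e-04 3.14800262e-01] [ 0.00059516  0.04135981 -0.01396558]
```

View pics/s2.png

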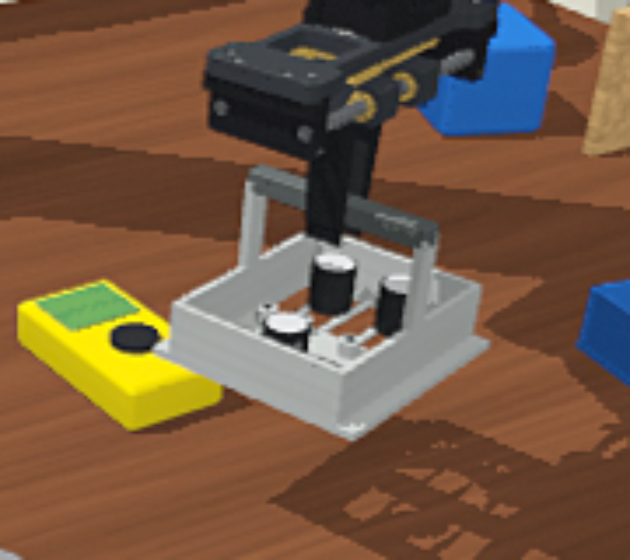

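The sieve hangs level, with the caps at (330,280), (390,300) and (290,325) still in it. I carry it over.

Emit:
{"fn": "arm_command", "kwargs": {"deltas": [{"dx": 0,"dy": -0.002,"dz": 0,"yaw": -0.2},{"dx": 0.0005,"dy": -0.005,"dz": 0,"yaw": -0.4},{"dx": 0.0005,"dy": -0.008,"dz": 0,"yaw": -0.6},{"dx": 0.0005,"dy": -0.011,"dz": 0,"yaw": -0.8},{"dx": 0.001,"dy": -0.014,"dz": 0,"yaw": -0.8},{"dx": 0.001,"dy": -0.017,"dz": 0,"yaw": -0.8},{"dx": 0.001,"dy": -0.02,"dz": 0,"yaw": -0.8},{"dx": 0.001,"dy": -0.023,"dz": 0,"yaw": -0.8},{"dx": 0.001,"dy": -0.023,"dz": 0,"yaw": -0.8},{"dx": 0.001,"dy": -0.023,"dz": 0,"yaw": -0.8},{"dx": 0.001,"dy": -0.023,"dz": 0,"yaw": -0.8},{"dx": 0.001,"dy": -0.023,"dz": 0,"yaw": -0.8},{"dx": 0.001,"dy": -0.023,"dz": 0,"yaw": -0.8},{"dx": 0.001,"dy": -0.023,"dz": 0,"yaw": -0.8}]}}

```text
t: 7.9
eef_pos: [566.8, -2.2, 203.8]
tcp_rot: [3.141, -0.0, 0.138]
ft_force: [-0.1, 1.0, -4.3]
opening: 0.145
grip_force: 30.0
```

Emit:
{"fn": "arm_command", "kwargs": {"deltas": [{"dx": 0.001,"dy": -0.023,"dz": 0,"yaw": -0.8},{"dx": 0.001,"dy": -0.023,"dz": 0,"yaw": -0.8},{"dx": 0.001,"dy": -0.023,"dz": 0,"yaw": -0.8},{"dx": 0.001,"dy": -0.023,"dz": 0,"yaw": -0.8},{"dx": 0.001,"dy": -0.023,"dz": 0,"yaw": -0.8},{"dx": 0.001,"dy": -0.02,"dz": 0,"yaw": -0.8},{"dx": 0.001,"dy": -0.017,"dz": 0,"yaw": -0.8},{"dx": 0.0005,"dy": -0.014,"dz": 0,"yaw": -0.8},{"dx": 0.0005,"dy": -0.011,"dz": 0,"yaw": -0.8},{"dx": 0.0005,"dy": -0.008,"dz": 0,"yaw": -0.8},{"dx": 0.0005,"dy": -0.008,"dz": 0,"yaw": -0.8},{"dx": 0.0005,"dy": -0.006,"dz": 0,"yaw": -0.6},{"dx": 0,"dy": -0.004,"dz": 0,"yaw": -0.2},{"dx": 0,"dy": -0.002,"dz": 0,"yaw": 0},{"dx": 0,"dy": 0,"dz": 0,"yaw": 0},{"dx": 0,"dy": 0,"dz": 0,"yaw": 0},{"dx": 0,"dy": 0,"dz": 0,"yaw": 0}]}}

```text
t: 9.6
eef_pos: [576.6, -204.7, 203.7]
tcp_rot: [3.142, 0.0, -0.027]
ft_force: [0.3, 0.0, -4.1]
opening: 0.147
grip_force: 30.0
```

Run:
```python
from cell import *
from h import *
import cv2,pickle
s=state();print(s["t"],s["eef_pos"],s["tcp_rot"],s["moment"])
c=read_camera("top");t=read_camera("scene")
cv2.imwrite("pics/s3.png",cv2.hconcat([cv2.resize(c["color"][140:300,340:560,::-1],(400,291)),cv2.resize(t["color"][130:360,100:320,::-1],(278,291))]))
for n,cc,m in(("top",c,(345,545,150,290)),("scene",t,(100,330,120,360))):
    W=cloud(cc)[m[2]:m[3],m[0]:m[1]].reshape(-1,3)
    q=W[(W[:,2]>138)&(W[:,2]<156)&(abs(W[:,1]+207)<85)&(abs(W[:,0]-576)<85)];print(n,len(q),rect(q),np.median(q[:,2]))
```

```text
9.6 [ 576.61671992 -204.73307221  203.67985275] [ 3.14156112e+00  3.45611905e-05 -2.69343078e-02] [0.01303598 0.04449449 0.0092719 ]
top 696 (array([ 578.4, -166.5]), array([ 66.2, 119.4]), 88.6) 145.71763046908023
scene 1880 (array([ 579.6, -204.2]), array([144.3, 122.6]), 88.54) 144.99059736290883
```

View pics/s3.png

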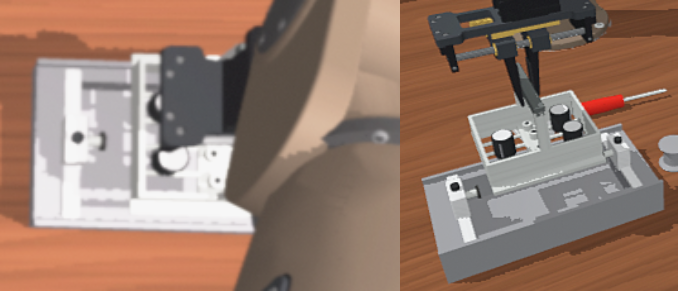

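Right view: sieve above the tray between the plungers (head at (475,190) on one side, (605,150) on the other), all parts still in it. I lower it with a 1 mm x-correction.

Emit:
{"fn": "arm_command", "kwargs": {"deltas": [{"dx": 0,"dy": 0,"dz": -0.002,"yaw": 0},{"dx": -0.0005,"dy": 0,"dz": -0.005,"yaw": -0.1},{"dx": -0.0005,"dy": 0,"dz": -0.008,"yaw": -0.1},{"dx": 0,"dy": 0,"dz": -0.009,"yaw": 0},{"dx": 0,"dy": 0,"dz": -0.009,"yaw": 0},{"dx": 0,"dy": 0,"dz": -0.009,"yaw": 0},{"dx": 0,"dy": 0,"dz": -0.007,"yaw": 0},{"dx": 0,"dy": 0,"dz": -0.005,"yaw": 0},{"dx": 0,"dy": 0,"dz": -0.003,"yaw": 0},{"dx": 0,"dy": 0,"dz": -0.001,"yaw": 0},{"dx": 0,"dy": 0,"dz": -0.001,"yaw": 0},{"dx": 0,"dy": 0,"dz": -0.001,"yaw": 0},{"dx": 0,"dy": 0,"dz": -0.001,"yaw": 0},{"dx": 0,"dy": 0,"dz": -0.001,"yaw": 0},{"dx": 0,"dy": 0,"dz": -0.001,"yaw": 0},{"dx": 0,"dy": 0,"dz": 0,"yaw": 0},{"dx": 0,"dy": 0,"dz": 0,"yaw": 0}]}}

```text
t: 11.4
eef_pos: [575.6, -205.0, 140.7]
tcp_rot: [3.142, 0.0, -0.031]
ft_force: [-0.1, 0.1, -4.0]
opening: 0.145
grip_force: 30.0
```

Emit:
{"fn": "arm_command", "kwargs": {"deltas": [{"dx": 0,"dy": 0,"dz": -0.001,"yaw": 0},{"dx": 0,"dy": 0,"dz": -0.0005,"yaw": 0},{"dx": 0,"dy": 0,"dz": 0,"yaw": 0},{"dx": 0,"dy": 0,"dz": 0,"yaw": 0}]}}

```text
t: 11.8
eef_pos: [575.6, -205.0, 139.1]
tcp_rot: [3.142, 0.0, -0.031]
ft_force: [0.6, 0.2, -3.8]
opening: 0.147
grip_force: 30.0
```

Emit:
{"fn": "arm_command", "kwargs": {"deltas": [{"dx": 0,"dy": 0,"dz": -0.0005,"yaw": 0},{"dx": 0,"dy": 0,"dz": -0.0005,"yaw": 0},{"dx": 0,"dy": 0,"dz": 0,"yaw": 0},{"dx": 0,"dy": 0,"dz": 0,"yaw": 0}]}}

```text
t: 12.2
eef_pos: [575.7, -205.0, 138.6]
tcp_rot: [3.141, -0.0, -0.031]
ft_force: [-2.7, 0.2, 5.0]
opening: 0.145
grip_force: 30.0
```

Emit:
{"fn": "arm_command", "kwargs": {"deltas": [{"dx": 0,"dy": 0,"dz": -0.0005,"yaw": 0},{"dx": 0,"dy": 0,"dz": 0,"yaw": 0},{"dx": 0,"dy": 0,"dz": 0,"yaw": 0}]}}

```text
t: 12.5
eef_pos: [575.7, -205.1, 138.6]
tcp_rot: [3.141, -0.001, -0.031]
ft_force: [-3.6, 0.9, 9.8]
opening: 0.148
grip_force: 30.0
```

Emit:
{"fn": "arm_command", "kwargs": {"deltas": [{"dx": 0,"dy": 0,"dz": 0.0005,"yaw": 0},{"dx": 0,"dy": 0.002,"dz": 0,"yaw": 0},{"dx": 0,"dy": 0.003,"dz": 0,"yaw": 0},{"dx": 0,"dy": 0.003,"dz": 0,"yaw": 0},{"dx": 0,"dy": 0.002,"dz": 0,"yaw": 0},{"dx": 0,"dy": 0,"dz": 0,"yaw": 0},{"dx": 0,"dy": 0,"dz": 0,"yaw": 0}]}}

```text
t: 13.2
eef_pos: [576.2, -194.9, 138.6]
tcp_rot: [3.141, -0.002, -0.031]
ft_force: [-0.6, -0.6, 6.7]
opening: 0.146
grip_force: 30.0
```

Emit:
{"fn": "arm_command", "kwargs": {"deltas": [{"dx": 0,"dy": 0.002,"dz": 0,"yaw": 0},{"dx": 0,"dy": 0.002,"dz": 0,"yaw": 0},{"dx": 0,"dy": 0.002,"dz": 0,"yaw": 0},{"dx": 0,"dy": 0.002,"dz": 0,"yaw": 0},{"dx": 0,"dy": 0,"dz": 0,"yaw": 0}]}}

```text
t: 13.7
eef_pos: [576.3, -187.2, 138.6]
tcp_rot: [3.141, -0.002, -0.031]
ft_force: [1.1, -1.9, 6.0]
opening: 0.144
grip_force: 30.0
```

Emit:
{"fn": "arm_command", "kwargs": {"deltas": [{"dx": 0,"dy": 0.002,"dz": 0,"yaw": 0},{"dx": 0,"dy": 0,"dz": 0,"yaw": 0}]}}

```text
t: 13.9
eef_pos: [576.3, -185.4, 138.6]
tcp_rot: [3.14, -0.002, -0.031]
ft_force: [1.5, -3.8, 5.0]
opening: 0.145
grip_force: 30.0
```

Emit:
{"fn": "arm_command", "kwargs": {"deltas": [{"dx": 0,"dy": 0.002,"dz": 0,"yaw": 0},{"dx": 0,"dy": 0,"dz": 0,"yaw": 0}]}}

```text
t: 14.1
eef_pos: [576.3, -183.7, 138.6]
tcp_rot: [3.14, -0.002, -0.031]
ft_force: [0.7, -5.1, 4.7]
opening: 0.145
grip_force: 30.0
```

Run:
```python
from cell import *
import cv2
t=read_camera("scene")
cv2.imwrite("pics/s4.png",cv2.resize(t["color"][170:330,110:320,::-1],None,fx=3.5,fy=3.5))
```

```text
(no output)
```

View pics/s4.png

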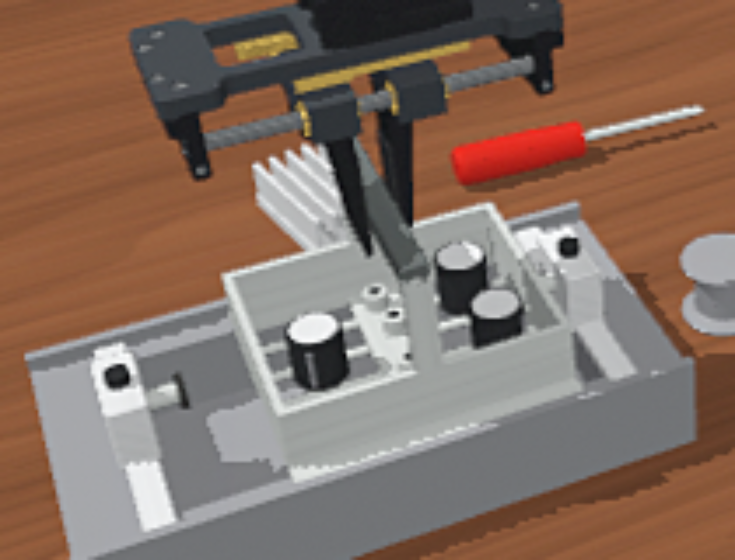

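The sieve is now against the +y plunger (right, at (540,265)), with the spacers still on the strip. Contact is at TCP y≈-189.5. I probe the other side, with a brisk stroke ending short.

Emit:
{"fn": "arm_command", "kwargs": {"deltas": [{"dx": 0,"dy": 0.0015,"dz": 0,"yaw": 0},{"dx": 0,"dy": -0.015,"dz": 0,"yaw": 0},{"dx": -0.0005,"dy": -0.018,"dz": 0,"yaw": 0},{"dx": -0.0005,"dy": -0.005,"dz": 0,"yaw": 0},{"dx": 0,"dy": 0,"dz": 0,"yaw": 0},{"dx": 0,"dy": 0,"dz": 0,"yaw": 0}]}}

```text
t: 14.75
eef_pos: [575.1, -219.9, 138.6]
tcp_rot: [3.141, -0.002, -0.031]
ft_force: [0.3, -0.1, 6.2]
opening: 0.144
grip_force: 30.0
```

Emit:
{"fn": "arm_command", "kwargs": {"deltas": [{"dx": 0,"dy": -0.003,"dz": 0,"yaw": 0},{"dx": 0,"dy": 0,"dz": 0,"yaw": 0}]}}

```text
t: 14.95
eef_pos: [575.0, -222.0, 138.6]
tcp_rot: [-3.141, -0.001, -0.031]
ft_force: [0.3, 4.3, 8.7]
opening: 0.142
grip_force: 30.0
```

Emit:
{"fn": "arm_command", "kwargs": {"deltas": [{"dx": 0,"dy": -0.002,"dz": 0,"yaw": 0},{"dx": 0,"dy": 0,"dz": 0,"yaw": 0}]}}

```text
t: 15.15
eef_pos: [575.0, -223.6, 138.6]
tcp_rot: [-3.14, -0.001, -0.031]
ft_force: [1.0, 6.5, 8.1]
opening: 0.143
grip_force: 30.0
```

Emit:
{"fn": "arm_command", "kwargs": {"deltas": [{"dx": 0.0005,"dy": 0.021,"dz": 0,"yaw": 0},{"dx": 0.0005,"dy": 0.02,"dz": 0,"yaw": 0}]}}

```text
t: 15.35
eef_pos: [576.1, -183.9, 138.7]
tcp_rot: [3.14, -0.002, -0.032]
ft_force: [0.5, -8.8, 8.1]
opening: 0.149
grip_force: 30.0
```

Emit:
{"fn": "arm_command", "kwargs": {"deltas": [{"dx": 0,"dy": 0,"dz": 0,"yaw": 0}]}}

```text
t: 15.45
eef_pos: [576.2, -182.3, 138.6]
tcp_rot: [3.141, -0.002, -0.029]
ft_force: [0.4, -3.5, 4.7]
opening: 0.145
grip_force: 30.0
```

Emit:
{"fn": "arm_command", "kwargs": {"deltas": [{"dx": 0,"dy": 0.001,"dz": 0,"yaw": 0}]}}

```text
t: 15.55
eef_pos: [576.2, -182.8, 138.6]
tcp_rot: [3.141, -0.002, -0.03]
ft_force: [0.8, -4.5, 6.4]
opening: 0.147
grip_force: 30.0
```

Emit:
{"fn": "arm_command", "kwargs": {"deltas": [{"dx": 0,"dy": 0,"dz": 0,"yaw": 0}]}}

```text
t: 15.65
eef_pos: [576.2, -183.1, 138.6]
tcp_rot: [3.141, -0.002, -0.031]
ft_force: [0.7, -1.1, 7.0]
opening: 0.148
grip_force: 30.0
```

```bash
cat > m.py <<'E'
from cell import *
from h import *
def meas(name=None):
    t=read_camera("scene");W=cloud(t)[140:360,100:330].reshape(-1,3)
    q=W[(W[:,2]>78)&(W[:,2]<86)&(abs(W[:,0]-578)<66)&(W[:,1]<-105)&(W[:,1]>-305)]
    m=q[(abs(q[:,0]-578)>25)]
    s=state();print(s["t"],"tcp",s["eef_pos"].round(1),"f",s["ft_force"].round(1),"wall",rect(m))
    if name: cv2.imwrite(name,cv2.resize(t["color"][170:330,110:320,::-1],None,fx=3.5,fy=3.5))
E
python3 -c "
from m import *
meas('pics/s5.png')"
```

```text
15.7 tcp [ 576.2 -183.2  138.6] f [ 1.2 -1.4  7.2] wall (array([ 579.6, -182.7]), array([144. , 122.6]), 88.19)
```

View pics/s5.png

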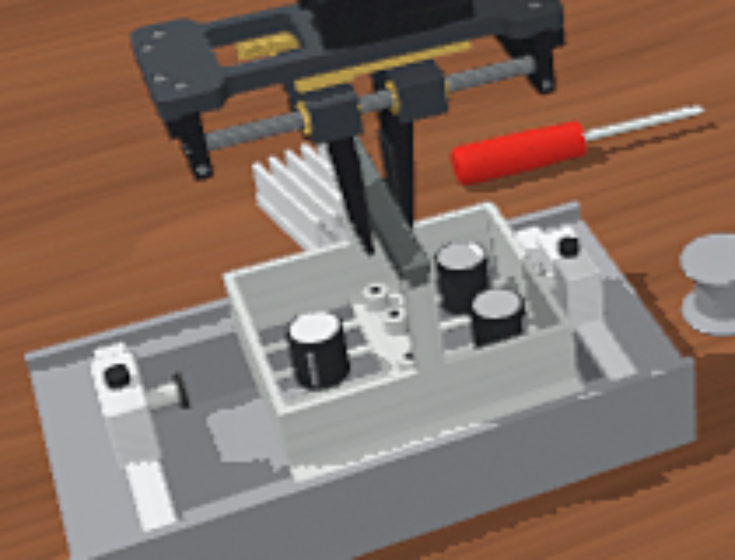

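Picture 5: sieve against the +y plunger, spacers still on the strip near (375,290), (395,315) and (408,355). The strokes need to be sharper.

Emit:
{"fn": "arm_command", "kwargs": {"deltas": [{"dx": -0.001,"dy": -0.034,"dz": 0,"yaw": 0},{"dx": 0,"dy": -0.007,"dz": 0,"yaw": 0}]}}

```text
t: 15.9
eef_pos: [574.9, -225.0, 138.6]
tcp_rot: [-3.141, -0.001, -0.032]
ft_force: [1.5, 11.8, 11.6]
opening: 0.143
grip_force: 30.0
```

Emit:
{"fn": "arm_command", "kwargs": {"deltas": [{"dx": 0,"dy": -0.002,"dz": 0,"yaw": 0}]}}

```text
t: 16.0
eef_pos: [574.9, -225.8, 138.7]
tcp_rot: [-3.14, -0.001, -0.032]
ft_force: [1.1, 11.5, 11.5]
opening: 0.15
grip_force: 30.0
```

Emit:
{"fn": "arm_command", "kwargs": {"deltas": [{"dx": 0.001,"dy": 0.034,"dz": 0,"yaw": 0},{"dx": 0,"dy": 0.008,"dz": 0,"yaw": 0}]}}

```text
t: 16.2
eef_pos: [576.1, -183.0, 138.7]
tcp_rot: [3.141, -0.002, -0.031]
ft_force: [1.2, -8.2, 5.3]
opening: 0.142
grip_force: 30.0
```

Emit:
{"fn": "arm_command", "kwargs": {"deltas": [{"dx": 0,"dy": 0.003,"dz": 0,"yaw": 0}]}}

```text
t: 16.3
eef_pos: [576.3, -181.1, 138.8]
tcp_rot: [3.14, -0.002, -0.03]
ft_force: [-0.1, -9.4, 5.8]
opening: 0.143
grip_force: 30.0
```

```bash
python3 -c "
from m import *
meas('pics/s6.png')"
```

```text
16.35 tcp [ 576.2 -181.2  138.7] f [ 1.1 -5.9  3.7] wall (array([ 579.4, -180.8]), array([144.1, 124.7]), 88.29)
```

View pics/s6.png

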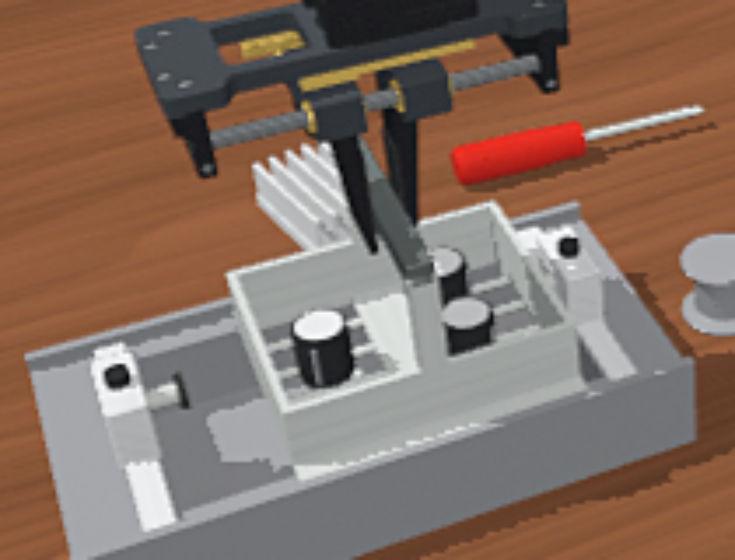

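The strip at (390,330) is now empty and the three caps remain. I do a few more strokes, slightly shallower.

Emit:
{"fn": "arm_command", "kwargs": {"deltas": [{"dx": -0.001,"dy": -0.034,"dz": 0,"yaw": 0},{"dx": 0,"dy": -0.009,"dz": 0,"yaw": 0},{"dx": 0,"dy": -0.0015,"dz": 0,"yaw": 0},{"dx": 0,"dy": 0,"dz": 0,"yaw": 0}]}}

```text
t: 16.75
eef_pos: [574.9, -225.5, 138.6]
tcp_rot: [-3.141, -0.001, -0.032]
ft_force: [0.7, 2.6, 8.4]
opening: 0.144
grip_force: 30.0
```

Emit:
{"fn": "arm_command", "kwargs": {"deltas": [{"dx": 0.001,"dy": 0.034,"dz": 0,"yaw": 0},{"dx": 0,"dy": 0.008,"dz": 0,"yaw": 0},{"dx": 0,"dy": 0.0015,"dz": 0,"yaw": 0},{"dx": 0,"dy": 0,"dz": 0,"yaw": 0}]}}

```text
t: 17.15
eef_pos: [576.2, -182.1, 138.7]
tcp_rot: [3.141, -0.002, -0.031]
ft_force: [0.9, -2.6, 7.9]
opening: 0.144
grip_force: 30.0
```

Emit:
{"fn": "arm_command", "kwargs": {"deltas": [{"dx": -0.001,"dy": -0.034,"dz": 0,"yaw": 0},{"dx": 0,"dy": -0.008,"dz": 0,"yaw": 0},{"dx": 0,"dy": -0.0015,"dz": 0,"yaw": 0},{"dx": 0,"dy": 0,"dz": 0,"yaw": 0}]}}

```text
t: 17.55
eef_pos: [574.9, -225.4, 138.6]
tcp_rot: [-3.141, -0.001, -0.032]
ft_force: [0.6, 3.2, 8.5]
opening: 0.145
grip_force: 30.0
```

Emit:
{"fn": "arm_command", "kwargs": {"deltas": [{"dx": 0.001,"dy": 0.034,"dz": 0,"yaw": 0},{"dx": 0,"dy": 0.008,"dz": 0,"yaw": 0},{"dx": 0,"dy": 0.0015,"dz": 0,"yaw": 0},{"dx": 0,"dy": 0,"dz": 0,"yaw": 0}]}}

```text
t: 17.95
eef_pos: [576.2, -182.2, 138.6]
tcp_rot: [3.141, -0.002, -0.031]
ft_force: [1.0, -1.7, 6.1]
opening: 0.145
grip_force: 30.0
```

Emit:
{"fn": "arm_command", "kwargs": {"deltas": [{"dx": 0,"dy": -0.003,"dz": 0,"yaw": 0},{"dx": -0.0005,"dy": -0.006,"dz": 0,"yaw": 0},{"dx": 0,"dy": -0.006,"dz": 0,"yaw": 0},{"dx": 0,"dy": -0.005,"dz": 0,"yaw": 0},{"dx": 0,"dy": -0.002,"dz": 0,"yaw": 0},{"dx": 0,"dy": 0,"dz": 0.0005,"yaw": 0},{"dx": 0,"dy": 0,"dz": 0,"yaw": 0}]}}

```text
t: 18.65
eef_pos: [575.3, -204.0, 138.6]
tcp_rot: [3.141, -0.0, -0.031]
ft_force: [1.6, -1.5, 3.2]
opening: 0.144
grip_force: 30.0
```

```bash
python3 -c "
from m import *
meas('pics/s7.png')"
```

```text
18.7 tcp [ 575.3 -204.   138.6] f [ 0.5 -2.9  4.1] wall (array([ 578.4, -203.5]), array([144.3, 123.1]), 88.35)
```

View pics/s7.png

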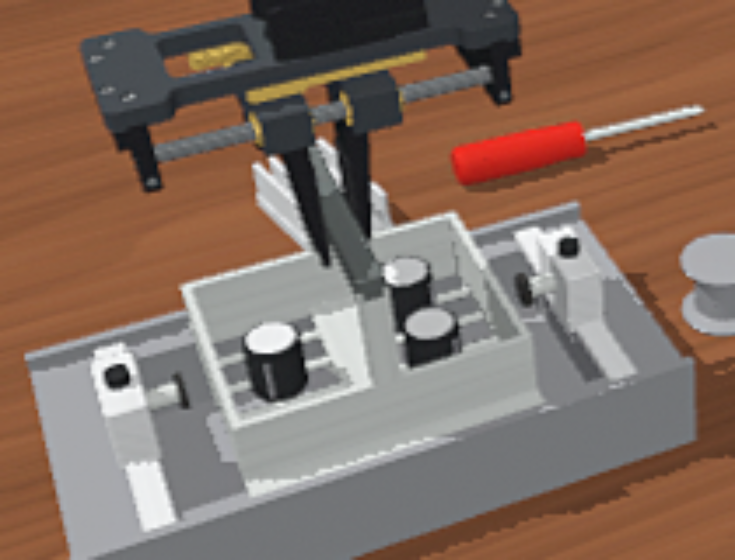

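Centred: plungers free at (525,288) and (180,390), strip empty, three caps in. I run two more pairs as insurance against a hidden spacer, then centre again.

Emit:
{"fn": "arm_command", "kwargs": {"deltas": [{"dx": 0.0005,"dy": 0.018,"dz": 0,"yaw": 0},{"dx": 0,"dy": 0.005,"dz": 0,"yaw": 0},{"dx": 0,"dy": 0,"dz": 0,"yaw": 0},{"dx": -0.001,"dy": -0.034,"dz": 0,"yaw": 0},{"dx": 0,"dy": -0.009,"dz": 0,"yaw": 0},{"dx": 0,"dy": -0.0015,"dz": 0,"yaw": 0},{"dx": 0,"dy": 0,"dz": 0,"yaw": 0},{"dx": 0.001,"dy": 0.034,"dz": 0,"yaw": 0},{"dx": 0,"dy": 0.009,"dz": 0,"yaw": 0},{"dx": 0,"dy": 0.0015,"dz": 0,"yaw": 0},{"dx": 0,"dy": 0,"dz": 0,"yaw": 0}]}}

```text
t: 19.8
eef_pos: [575.8, -180.5, 138.7]
tcp_rot: [3.141, -0.0, -0.03]
ft_force: [1.0, -6.3, 1.6]
opening: 0.146
grip_force: 30.0
```

Emit:
{"fn": "arm_command", "kwargs": {"deltas": [{"dx": -0.001,"dy": -0.034,"dz": 0,"yaw": 0},{"dx": 0,"dy": -0.009,"dz": 0,"yaw": 0},{"dx": 0,"dy": -0.0015,"dz": 0,"yaw": 0},{"dx": 0,"dy": 0,"dz": 0,"yaw": 0}]}}

```text
t: 20.2
eef_pos: [574.5, -224.6, 138.7]
tcp_rot: [-3.141, 0.0, -0.032]
ft_force: [0.9, 2.6, 5.1]
opening: 0.139
grip_force: 30.0
```

Emit:
{"fn": "arm_command", "kwargs": {"deltas": [{"dx": 0,"dy": 0.003,"dz": 0,"yaw": 0},{"dx": 0.0005,"dy": 0.006,"dz": 0,"yaw": 0},{"dx": 0,"dy": 0.006,"dz": 0,"yaw": 0},{"dx": 0,"dy": 0.005,"dz": 0,"yaw": 0},{"dx": 0,"dy": 0.002,"dz": 0,"yaw": 0},{"dx": 0,"dy": 0,"dz": 0,"yaw": 0},{"dx": 0,"dy": 0,"dz": 0,"yaw": 0}]}}

```text
t: 20.9
eef_pos: [575.1, -202.5, 138.6]
tcp_rot: [-3.141, 0.0, -0.031]
ft_force: [-0.7, 2.8, 4.9]
opening: 0.146
grip_force: 30.0
```

Emit:
{"fn": "arm_command", "kwargs": {"deltas": [{"dx": 0,"dy": 0,"dz": 0,"yaw": 0},{"dx": 0,"dy": 0,"dz": 0,"yaw": 0},{"dx": 0,"dy": 0,"dz": 0,"yaw": 0},{"dx": 0,"dy": 0,"dz": 0,"yaw": 0},{"dx": 0,"dy": 0,"dz": 0,"yaw": 0},{"dx": 0,"dy": 0,"dz": 0,"yaw": 0}], "gripper": 0.06}}

```text
t: 21.5
eef_pos: [575.1, -203.0, 138.6]
tcp_rot: [3.142, 0.0, -0.031]
ft_force: [-0.1, 0.4, -0.2]
opening: 0.592
grip_force: 0.0
```

Emit:
{"fn": "arm_command", "kwargs": {"deltas": [{"dx": 0,"dy": 0,"dz": 0.005,"yaw": 0},{"dx": 0,"dy": 0,"dz": 0.01,"yaw": 0},{"dx": 0,"dy": 0,"dz": 0.02,"yaw": 0},{"dx": 0,"dy": 0,"dz": 0.03,"yaw": 0},{"dx": 0,"dy": 0,"dz": 0.03,"yaw": 0},{"dx": 0,"dy": 0.02,"dz": 0.03,"yaw": 0},{"dx": 0,"dy": 0.04,"dz": 0,"yaw": 0},{"dx": 0,"dy": 0.04,"dz": 0,"yaw": 0},{"dx": 0,"dy": 0.04,"dz": 0,"yaw": 0},{"dx": 0,"dy": 0.04,"dz": 0,"yaw": 0},{"dx": 0,"dy": 0.04,"dz": 0,"yaw": 0},{"dx": 0,"dy": 0.04,"dz": 0,"yaw": 0},{"dx": 0,"dy": 0.04,"dz": 0,"yaw": 0},{"dx": 0,"dy": 0.04,"dz": 0,"yaw": 0},{"dx": 0,"dy": 0.02,"dz": 0,"yaw": 0},{"dx": 0,"dy": 0,"dz": 0,"yaw": 0}]}}

```text
t: 23.1
eef_pos: [574.8, 159.4, 264.5]
tcp_rot: [-3.141, -0.001, -0.028]
ft_force: [0.4, -0.9, -0.5]
opening: 0.631
grip_force: 0.0
```

Run:
```python
from m import *
meas()
c=read_camera("top");t=read_camera("scene")
a=cv2.resize(c["color"][160:280,345:545,::-1],(780,468))
cv2.imwrite("pics/s8.png",a)
cv2.imwrite("pics/s9.png",cv2.resize(t["color"][190:360,110:320,::-1],(735,595)))
W=cloud(c)[160:280,345:545].reshape(-1,3)
q=W[(W[:,2]>78)&(W[:,2]<86)&(abs(W[:,0]-576)<64)&(abs(W[:,1]+203)<76)];print(rect(q),q[:,2].std())
q=W[(W[:,2]>128)];print(rect(q),np.median(q[:,2]))
```

```text
23.15 tcp [574.9 158.  264.3] f [-0.  -1.  -0.7] wall (array([ 578.3, -202.1]), array([144. , 122.4]), 88.15)
(array([ 575.9, -204.2]), array([145.5, 119.1]), 88.51) 1.8412205171256824
(array([ 575.5, -203.7]), array([ 15.3, 120. ]), 88.39) 143.7660312747738
```

View pics/s8.png

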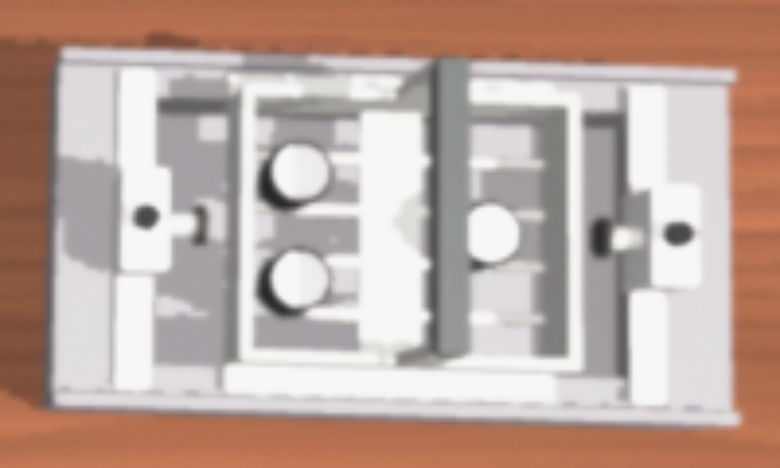

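Top view: sieve flat and centred, strip (390,230) empty, caps at (300,172), (300,280) and (492,232), plungers free. I check for spacers on the tray floor with the depth data.

Run:
```python
from m import *
for n,(u0,u1,v0,v1) in (("top",(345,545,160,280)),("scene",(100,330,190,360))):
    W=cloud(read_camera(n))[v0:v1,u0:u1]
    for lo,hi in((10,30),(52,66)):
        k=((W[...,2]>lo)&(W[...,2]<hi)&(abs(W[...,0]-577)<56)&(abs(W[...,1]+207)<112)).astype(np.uint8)
        N,L,S,C=cv2.connectedComponentsWithStats(k)
        for i in range(1,N):
            if S[i,4]>=5: print(n,lo,S[i,4],S[i,2:4],W[L==i].mean(0).round(),"std z",W[L==i][:,2].std().round(1))
```

```text
top 10 19 [12  2] [ 633. -309.   24.] std z 4.7
top 52 104 [ 3 65] [ 574. -132.   59.] std z 4.1
top 52 21 [11  2] [ 632. -152.   59.] std z 4.6
top 52 55 [33  3] [ 631. -192.   59.] std z 4.2
top 52 211 [22 65] [ 584. -269.   59.] std z 4.0
top 52 5 [4 4] [ 610. -149.   60.] std z 3.7
top 52 27 [10 12] [ 593. -149.   59.] std z 3.7
top 52 27 [ 4 10] [ 586. -309.   59.] std z 3.8
top 52 22 [ 3 10] [ 573. -291.   61.] std z 3.1
top 52 10 [6 4] [ 574. -111.   63.] std z 2.1
top 52 41 [11 11] [ 558. -309.   59.] std z 3.7
top 52 27 [ 8 15] [ 550. -146.   59.] std z 3.8
scene 52 79 [20 28] [ 562. -134.   60.] std z 4.0
scene 52 31 [7 8] [ 524. -166.   60.] std z 3.9
scene 52 5 [2 4] [566. -99.  63.] std z 2.1
scene 52 145 [32 14] [ 522. -216.   59.] std z 4.1
scene 52 68 [18 12] [ 591. -104.   60.] std z 4.1
scene 52 52 [16 10] [ 564. -162.   60.] std z 4.3
scene 52 13 [4 7] [ 522. -252.   59.] std z 3.8
scene 52 9 [4 4] [ 522. -260.   56.] std z 2.2
scene 52 12 [6 5] [ 606. -168.   63.] std z 2.7
scene 52 105 [17 12] [ 585. -239.   59.] std z 4.2
scene 52 9 [6 4] [ 581. -292.   63.] std z 1.3
scene 52 6 [4 2] [ 579. -302.   64.] std z 1.1
scene 52 48 [8 9] [ 596. -313.   59.] std z 4.0
```

View pics/s9.png

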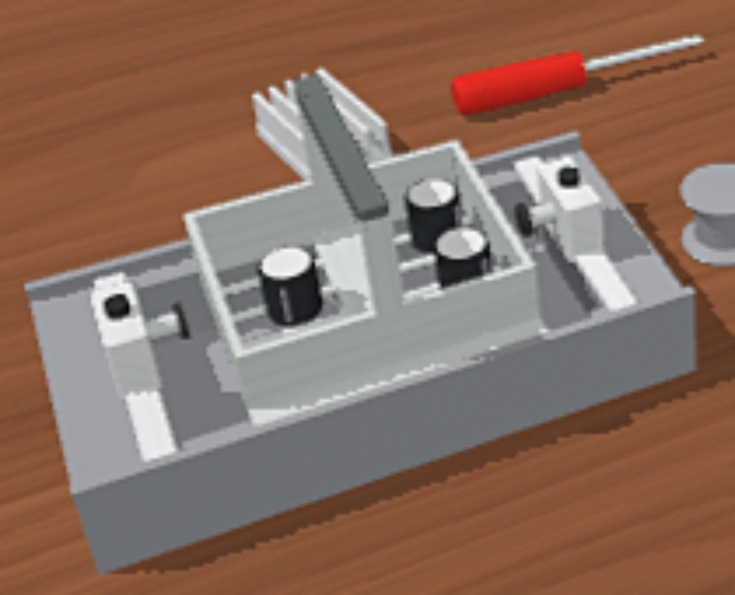

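No spacer is left anywhere visible in the sieve; the strip and slots are clear in both views. The three caps are in, the sieve sits flat, and the bystanders were not touched. I hand it in.

```bash
python3 -c "
from cell import *
print(job_done())"
```

```text
the job is handed in; nothing more can be done
None
```

I handed the job in at about 23 s of the 64 s: the sieve rests flat on the rails with its three capacitors, and I saw no spacers left in it, but I never actually saw the four on the tray floor (the strip and handle hide part of it, and a small pocket by the near wall was out of both cameras' view).

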